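# Brush out the sealant jugs and put them on the shadow mat

### The job

Wash up after the tyre sealant job: take the long brush out of its pot and, working along the row of two or three jugs from the robot's left to its right, scrub out each one where it stands - down to the bottom, up into the top half, and down to the bottom again - before any of them is moved to the mat. In the end the brush stands in its pot again, bristles down, and every jug stands upright on a jug silhouette of the shadow mat, one on each, centred on it and turned so that its handle lies over the painted handle. A jug may get knocked about while you work, so check; leave the tray, wrench, light and bell alone.

Things in the scene. Friction and masses are not known exactly. Their poses are not given: they have to be found in the camera images.
- jugA: The left (largest y) jug of the row of up to three, may be absent: an upright white plastic measuring jug, a straight open cylinder 62 mm across outside, 54 mm inside, 120 mm high, floor 6 mm thick, about 160 g, loose on the counter; a strap handle on one side (10 mm thick, reaching from the wall to 71 mm from the axis, 37 to 103 mm up) and a small pouring lip (decor) opposite. Origin: centre of the underside, z up along the jug's axis, the handle points along its own -x. 
- jugA_handle (a point): Middle of the upright grip of jugA's handle, 66 mm from the jug's axis, 70 mm above its underside.
- jugB: The middle jug of the row of up to three, may be absent: same shape, size, origin and axes as jugA.
- jugB_handle (a point): Middle of the upright grip of jugB's handle, 66 mm from the jug's axis, 70 mm above its underside.
- jugC: The right (smallest y) jug of the row of up to three, may be absent: same shape, size, origin and axes as jugA.
- jugC_handle (a point): Middle of the upright grip of jugC's handle, 66 mm from the jug's axis, 70 mm above its underside.
- brush: The long bottle brush, 210 mm, about 90 g, standing upright on its bristle end in the pot: stiff bristle head 36 mm across and 80 mm long at the bottom (solid to touch), 8 mm wire stem, round wooden handle 20 mm across from 130 mm to the top at 210 mm. Origin: centre of the bristle end; z runs along the brush to the handle.
- brush_tip (a point): Centre of the flat bristle end of the brush (lower end).
- brush_grip (a point): Point on the brush's axis in the wooden handle, 182 mm from the bristle end and 28 mm below the handle's top.
- pot: The brush's steel pot, fixed to the counter on a 72 mm foot, open at the top: 56 mm across outside, 48 mm inside, 85 mm high, floor 6 mm thick. Origin: centre of its underside, z up.
- mat: Thin grey vinyl shadow mat (190 x 420 x 1 mm, flat on the counter, no step to feel), with three black jug silhouettes in a row along its y, 135 mm apart, each a 62 mm disc with a handle bar painted along the mat's -x. Origin: the middle disc's centre; z up.
- spot1 (a point): Centre of the left-hand (mat +y) silhouette's disc.
- mark1 (a point): Outer end of the left-hand (mat +y) silhouette's painted handle, 66 mm from the disc's centre: where the upright grip of a jug's handle belongs, seen from above.
- spot2 (a point): Centre of the middle silhouette's disc.
- mark2 (a point): Outer end of the middle silhouette's painted handle, 66 mm from the disc's centre: where the upright grip of a jug's handle belongs, seen from above.
- spot3 (a point): Centre of the right-hand (mat -y) silhouette's disc.
- mark3 (a point): Outer end of the right-hand (mat -y) silhouette's painted handle, 66 mm from the disc's centre: where the upright grip of a jug's handle belongs, seen from above.
- tray: Bystander: yellow plastic tool tray, 200 x 130 x 40 mm, left of the work. Origin: centre of its underside.
- wrench: Bystander: steel pedal wrench, 300 mm, lying right of the work. Origin: on its underside.
- light: Bystander: orange rear light, 40 x 60 x 45 mm, at the far right. Origin: centre of its underside.
- bell: Bystander: chrome bicycle bell, 54 mm across, 35 mm high, at the near left. Origin: centre of its underside.
Mind the look-alikes: they are no part of the job. What is shaped like the jugC but black or red is not meant.

How it is judged (in metres and radians):
On the way, in this order (a step that is already met when the one before it is completed fails the run):
1. the brush goes down to the bottom of the left jug (horizontal distance between brush_tip and jugA below 0.025 m and z of brush_tip in the frame of jugA between 0 and 0.02 m), for 0.1 s.
2. it is drawn up into the upper half of the left jug (horizontal distance between brush_tip and jugA below 0.025 m and z of brush_tip in the frame of jugA above 0.065 m), for 0.1 s.
3. it goes down to the bottom of the left jug again (all of step 1), for 0.1 s.
4. the brush goes down to the bottom of the middle jug (horizontal distance between brush_tip and jugB below 0.025 m and z of brush_tip in the frame of jugB between 0 and 0.02 m), for 0.1 s.
5. it is drawn up into the upper half of the middle jug (horizontal distance between brush_tip and jugB below 0.025 m and z of brush_tip in the frame of jugB above 0.065 m), for 0.1 s.
6. it goes down to the bottom of the middle jug again (all of step 4), for 0.1 s.
7. the brush goes down to the bottom of the right jug (horizontal distance between brush_tip and jugC below 0.025 m and z of brush_tip in the frame of jugC between 0 and 0.02 m), for 0.1 s.
8. it is drawn up into the upper half of the right jug (horizontal distance between brush_tip and jugC below 0.025 m and z of brush_tip in the frame of jugC above 0.065 m), for 0.1 s.
9. it goes down to the bottom of the right jug again (all of step 7), for 0.1 s.
10. every jug stands on a silhouette with its handle on the painted handle (angle between each of jugA, jugB, jugC's own z axis and vertical below 0.08 rad and height (world z) of each of jugA, jugB, jugC below 0.006 m and ((horizontal distance between jugA and spot1 below 0.014 m and horizontal distance between jugA_handle and mark1 below 0.02 m) or (horizontal distance between jugA and spot2 below 0.014 m and horizontal distance between jugA_handle and mark2 below 0.02 m) or (horizontal distance between jugA and spot3 below 0.014 m and horizontal distance between jugA_handle and mark3 below 0.02 m)) and ((horizontal distance between jugB and spot1 below 0.014 m and horizontal distance between jugB_handle and mark1 below 0.02 m) or (horizontal distance between jugB and spot2 below 0.014 m and horizontal distance between jugB_handle and mark2 below 0.02 m) or (horizontal distance between jugB and spot3 below 0.014 m and horizontal distance between jugB_handle and mark3 below 0.02 m)) and ((horizontal distance between jugC and spot1 below 0.014 m and horizontal distance between jugC_handle and mark1 below 0.02 m) or (horizontal distance between jugC and spot2 below 0.014 m and horizontal distance between jugC_handle and mark2 below 0.02 m) or (horizontal distance between jugC and spot3 below 0.014 m and horizontal distance between jugC_handle and mark3 below 0.02 m))), for 0.2 s.
At the end, for the whole second after the job is handed in: Every jug present stands upright (within 4 degrees) and at rest on the mat, its axis within 14 mm of a silhouette's centre and its handle within 20 mm of that silhouette's handle mark; the brush stands in its pot, bristle end down and within 14 mm of the pot's floor, leaning less than 14 degrees (all of step 10 and linear speed of each of jugA, jugB, jugC, brush below 0.02 m/s and horizontal distance between brush_tip and pot below 0.02 m and z of brush_tip in the frame of pot below 0.02 m and angle between brush's own z axis and vertical below 0.25 rad); the robot touches nothing.
It fails at once if the yellow tray is pushed more than 30 mm (distance of tray from where it was at the start of the episode above 0.03 m).
It fails at once if the pedal wrench is pushed more than 30 mm (distance of wrench from where it was at the start of the episode above 0.03 m).
It fails at once if the rear light is pushed more than 30 mm (distance of light from where it was at the start of the episode above 0.03 m).
It fails at once if the bell is pushed more than 30 mm (distance of bell from where it was at the start of the episode above 0.03 m).
Of jugA, jugB, jugC only 2 to 3 are there at a start; the rules pass over those that are not, and their reading is None.
At some moment in a run one of jugA, jugB, jugC may be knocked a few centimetres aside while the robot is not near it.
It also fails if it takes over 210 s, if anything falls off the work surface, if the arm or the gripper's body presses on something with over 40 N, if the wrist force passes 120 N, or if a joint passes its speed limit or range.

### The arm

A 7-joint arm with a two-finger parallel gripper is mounted at the origin on the work surface. World frame = base frame: x ahead of the robot, y to its left, z up, the work surface at z = 0. Lengths are in m, angles in degrees, forces in N, time in s.
With the tool pointing down it reaches from about 0.425 to 0.875 m from the base axis. Payload 4.7 kg.
Tool frame: the origin (TCP) lies midway between the tips of the shut fingers; the grasp point (between the pads) lies env.grip_point_offset behind it (env.grip_point_offset is the distance from the TCP to the grasp point, in m); z points along the fingers, y is the line along which they close (so a half turn about z gives the same grasp; the last joint's range is limited). The gripper opens to 87 mm and grips with 3 to 60 N. Pads are 19 mm wide; open, the fingers measure 117 mm over their backs; the gripper's body (75 mm by 190 mm) begins 51 mm behind the grasp point.
Start: joints at [74.891, 18.392, -4.016, 83.108, 1.295, 78.541, -3.26], TCP at [0.178, -0.625, 0.196] pointing down, gripper open.
Joint ranges: [-163.93, 163.93], [-17.29, 119.83], [-79.2, 71.16], [3.27, 140.29], [-89.18, 269.18], [5.43, 117.66], [-154.24, 154.24]. Speed limits (degrees/s): [147.25, 147.25, 180, 180, 180, 180, 180].

### API

Orientations are given as [roll, pitch, yaw] about the fixed x, y, z axes, in that order (R = Rz(yaw) Ry(pitch) Rx(roll)).
In Python, from cell import env gives the robot as it stands.
- The arm moves only by the shell command python3 -m creep 'ROWS' [FORCE]. ROWS is a JSON object of lists of equal length, an entry for each row: "translation": the shift along the tool's x, y, z in units of 0.08 m (1.0 is 0.08 m), a list of three; "turn": the turn, a rotation vector about the tool's x, y, z in units of 180 degrees (1.0 is 180 degrees), a list of three; "grip": the opening, from 0 (shut) to 1 (fully open). In form: {"translation": [[x, y, z], ...], "turn": [[ax, ay, az], ...], "grip": [grip, ...]}. A call has 1 to 5 rows; each row shifts and turns the commanded pose from where the row before left it, along the tool's axes as they then stand; what a row does not reach is not made up. A row lasts 1/8 s, in which the tool goes at most 62.5 mm and 10.7 degrees, less where a joint would pass 70% of its speed; a pose out of reach is approached as far as the arm can. A call with a number of a shift or a turn outside -1 to 1 is refused whole. A call with a gripper value outside its range is refused whole. The fingers move at their own pace and stop on an object; FORCE is the grip in N (left out, the last holds). Time passes only in rows, so rows that do not move let the fingers close. It gives the time, the measured TCP pose, the force, the opening and the grip force at its end, in the units of the state.
- env.get_obs(): the state, without advancing time (a new reading comes with each control period).
- env.read_camera(name): name is "scene" or "top"; returns a dict with "frame" (384x512x3 uint8, red, green, blue), "z_map" (384x512 float32, m along the optical axis (not along the pixel's ray), 0 where there is no reading), "K" (3x3 intrinsics, pixels), "rvec" (rotation vector, rad) and "tvec" (3), from world to camera coordinates, as OpenCV has them. Camera axes: x right, y down, z forward; pixel columns grow to the right and rows downward; lengths in m; the calibration is good to about 2 mm. A picture is of the moment at which its call begins.
- env.sign_off(): hands the job in; it is judged then, once.
The state is a dict: "time_s": time; "qpos": joint angles; "joint_velocities": joint speeds; "effort": joint torques, N m; "tool_pos": TCP position; "tool_rot": TCP orientation; "force": force on the tool from outside, world axes, zero at the start; "wrist_torque": the same for the moment, N m; "grip_width": finger opening in m; "grasp_force": force on a finger pad.
Only numpy, scipy, OpenCV 4.12 (cv2) and the standard library are available. Lean on these libraries where they do the work, as an engineer would, in place of code of your own. Each camera call takes 0.05 s, during which the arm holds its last target. There are 200 camera calls.

## Working session

There is one attempt and no reset: what is moved stays moved. The work goes in short steps, Python scripts to look and compute and a shell command to move; the robot and the scene stay as the last step left them, time stands still between calls to the robot, and variables do not carry over. Pictures are saved under pics/ and viewed, at most 14 in all, crops included, and the job is handed in when it is done.

```bash
ls; mkdir -p pics
cat > h.py <<'E'
import numpy as np, cv2
from cell import env
def cam(n):
    c=env.read_camera(n); c['R'],_=cv2.Rodrigues(np.array(c['rvec'],float)); c['t']=np.array(c['tvec'],float).reshape(3); c['K']=np.array(c['K'],float); return c
def save(c,name): cv2.imwrite('pics/'+name,cv2.cvtColor(c['frame'],cv2.COLOR_RGB2BGR))
def plane(c,uv,z):
    uv=np.atleast_2d(uv).astype(float); d=np.c_[uv,np.ones(len(uv))]@np.linalg.inv(c['K']).T@c['R']
    o=-c['R'].T@c['t']; return o+d*((z-o[2])/d[:,2])[:,None]
def cloud(c):
    v,u=np.mgrid[:384,:512]; z=c['z_map']; p=np.stack([u*z,v*z,z],-1)@np.linalg.inv(c['K']).T
    return (p-c['t'])@c['R']   # world, HxWx3
def proj(c,p):
    q=(np.atleast_2d(p)@c['R'].T+c['t'])@c['K'].T; return q[:,:2]/q[:,2:]
E
python3 - <<'E'
from h import *
for n in ('top','scene'):
    c=cam(n); save(c,n+'0.png'); print(n,-c['R'].T@c['t'],c['K'][0,0])
print(env.get_obs(),env.grip_point_offset)
E
```

```text
pics
top [ 0.28520718 -0.01471061  1.18341645] 360.07146960328066
scene [ 1.04825716 -0.30813482  0.94164992] 385.5195436055467
{'time_s': 0.1, 'qpos': array([74.8932799 , 18.43388947, -4.01612557, 83.16850471,  1.29637035,
       78.54030135, -3.26115147]), 'joint_velocities': array([-0.10336525, -0.12685975,  0.06712585, -0.10420855,  0.01930047,
       -0.02978983, -0.03873922]), 'effort': array([-3.00657052e-05, -4.92572629e+01, -4.05692048e-01, -3.13398850e+01,
       -6.41933153e-02,  3.95214208e-02,  5.39760731e-05]), 'tool_pos': array([ 0.17803171, -0.6245812 ,  0.19507628]), 'tool_rot': array([-1.79902616e+02,  6.62847153e-03,  1.59160191e+01]), 'force': array([-0.72913935, -0.21701534, -0.43405297]), 'wrist_torque': array([-0.03189555,  0.04109044,  0.00962735]), 'grasp_force': 0.0, 'grip_width': 0.08709507182287485} 0.0187
```

View pics/top0.png

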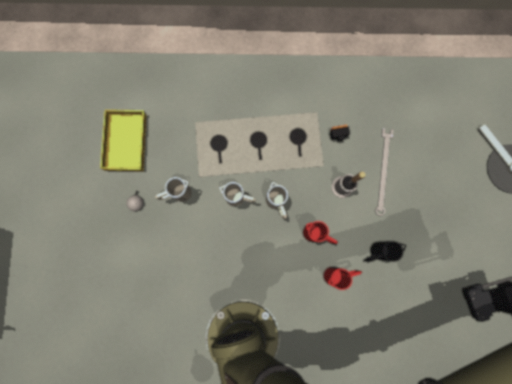

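View pics/scene0.png

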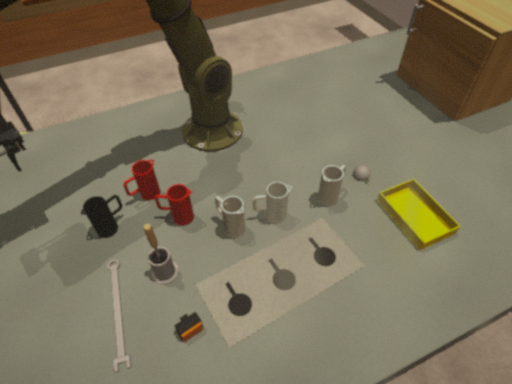

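The top view shows three white jugs, at about (177,187), (235,192) and (277,195). The mat discs are at (219,143), (258,139) and (298,136). The pot is at (346,186), with the leaning brush's top at (362,176). The scene view agrees. Next I'll measure these.

```bash
cat >> h.py <<'E'
def circ(p):
    A=np.c_[2*p,np.ones(len(p))]; s=np.linalg.lstsq(A,(p**2).sum(1),rcond=None)[0]; return s[:2],np.sqrt(s[2]+s[:2]@s[:2])
def rfit(p):
    for _ in range(8):
        c,r=circ(p); e=abs(np.hypot(*(p-c).T)-r); p=p[e<max(.004,1.5*np.median(e))]
    return c,r,len(p)
def jugs(c,guess,rad=.045):
    W=cloud(c); ok=c['z_map']>0; out=[]
    for g in guess:
        d=np.hypot(W[...,0]-g[0],W[...,1]-g[1])
        m=ok&(d<rad)&(W[...,2]>.112)&(W[...,2]<.128)
        ctr,r,n=rfit(W[m][:,:2])
        d=np.hypot(W[...,0]-ctr[0],W[...,1]-ctr[1])
        h=ok&(d>.042)&(d<.078)&(W[...,2]>.06)&(W[...,2]<.115); H=W[h]
        v=np.median(H[:,:2],0)-ctr if len(H) else np.zeros(2)
        out.append((ctr,r,n,np.degrees(np.arctan2(v[1],v[0])),len(H),np.hypot(*v)))
    return out
def show(js):
    for ctr,r,n,a,k,l in js: print('jug',ctr.round(4),'r%.4f n%d handle_dir %.1f k%d l%.3f'%(r,n,a,k,l))
E
python3 - <<'E'
from h import *
c=cam('top'); s=cam('scene')
g=plane(c,[[177,187],[235,192],[277,195]],.12)[:,:2]; print(g)
for k in (c,s): show(jugs(k,g))
for k,n in((c,'top'),(s,'scene')):
    f=k['frame']; W=cloud(k)
    m=((f.max(2)<75)&(abs(W[...,2])<.008)).astype(np.uint8)
    nn,lab,st,ce=cv2.connectedComponentsWithStats(m)
    for i in range(1,nn):
        if 60<st[i,4]<1500:
            v,u=np.nonzero(lab==i); P=plane(k,np.c_[u,v],.001)[:,:2]
            if not(.45<P[:,0].mean()<.9 and -.3<P[:,1].mean()<.25): continue
            # disc: distance transform max
            b=cv2.resize((lab==i).astype(np.uint8)*255,None,fx=8,fy=8,interpolation=cv2.INTER_LINEAR)
            dt=cv2.distanceTransform((b>127).astype(np.uint8),cv2.DIST_L2,5)
            vv,uu=np.nonzero(dt>dt.max()*.96); q=plane(k,[[ (uu.mean()+.5)/8-.5,(vv.mean()+.5)/8-.5]],.001)[0,:2]
            d=P-q; r=np.hypot(*d.T); far=d[r>.042]
            print(n,'blob',st[i,4],q.round(4),'hdir',np.degrees(np.arctan2(*far.mean(0)[::-1])).round(1) if len(far) else None,'rmax',r.max().round(3))
    # pot & brush
    pr=plane(c,[[346,186]],.085)[0]; d=np.hypot(W[...,0]-pr[0],W[...,1]-pr[1])
    m=(k['z_map']>0)&(d<.05)&(W[...,2]>.078)&(W[...,2]<.092); print('pot',rfit(W[m][:,:2]))
    m=(k['z_map']>0)&(d<.12)&(W[...,2]>.135)&(W[...,2]<.23); P=W[m]; print('brush',len(P))
    for a in (.14,.16,.18,.2):
        Q=P[abs(P[:,2]-a)<.01]; 
        if len(Q): print(a,np.median(Q,0).round(4),len(Q))
    print('zmax',P[:,2].max())
E
```

```text
[[ 0.45565884  0.19907409]
 [ 0.44252308  0.02568417]
 [ 0.43489084 -0.09974191]]
jug [0.4568 0.2034] r0.0291 n101 handle_dir 113.5 k37 l0.058
jug [0.4437 0.0319] r0.0289 n100 handle_dir -106.4 k33 l0.057
jug [ 0.4372 -0.1011] r0.0290 n89 handle_dir -158.2 k51 l0.049
jug [0.4599 0.2076] r0.0290 n139 handle_dir 110.9 k27 l0.062
jug [0.4471 0.0356] r0.0289 n164 handle_dir -104.5 k63 l0.062
jug [ 0.4401 -0.0981] r0.0289 n148 handle_dir -159.1 k90 l0.045
top blob 207 [ 0.6547 -0.1797] hdir -174.7 rmax 0.063
top blob 200 [ 0.641  -0.0447] hdir -173.8 rmax 0.065
top blob 192 [0.6225 0.0904] hdir None rmax 0.037
pot (array([ 0.48258227, -0.32621147]), np.float64(0.02592897386673451), 73)
brush 92
0.14 [ 0.4797 -0.3182  0.1483] 4
0.16 [ 0.4771 -0.3191  0.1603] 17
0.18 [ 0.477  -0.3191  0.1827] 17
0.2 [ 0.4776 -0.3198  0.2041] 22
zmax 0.21850807204462017
scene blob 235 [0.6338 0.096 ] hdir None rmax 0.03
scene blob 392 [ 0.6564 -0.1718] hdir -168.4 rmax 0.067
pot (array([ 0.48548498, -0.32245461]), np.float64(0.02573454186961447), 133)
brush 200
0.14 [ 0.4906 -0.3232  0.1442] 16
0.16 [ 0.4925 -0.3228  0.1602] 41
0.18 [ 0.4919 -0.3224  0.1789] 43
0.2 [ 0.4919 -0.323   0.2008] 49
zmax 0.2193605428906548
```

```bash
python3 -m creep '{"translation":[[0,0,-0.6],[0,0,-0.6],[0,0,0],[0.47,-0.47,0],[0.47,-0.47,0]],"turn":[[0,0,0.0442],[0,0,0.0442],[0,0,0],[0,0,0],[0,0,0]],"grip":[1,1,1,1,1]}'
python3 -m creep '{"translation":[[0.47,-0.47,0],[0.47,-0.47,0],[0.47,-0.47,0],[0.47,-0.47,0],[0.47,-0.47,0]],"turn":[[0,0,0],[0,0,0],[0,0,0],[0,0,0],[0,0,0]],"grip":[1,1,1,1,1]}'
python3 -m creep '{"translation":[[0.3,-0.3,0],[0,0,0]],"turn":[[0,0,0],[0,0,0]],"grip":[1,1]}'
```

```text
time_s: 0.82
tool_pos: [0.2537, -0.5487, 0.2905]
tool_rot: [-179.9, 0.0, -0.0]
force: [0.5, 0.2, 0.5]
grip_width: 0.0871
grasp_force: 0.0
time_s: 1.45
tool_pos: [0.442, -0.3602, 0.2908]
tool_rot: [-180.0, 0.1, 0.1]
force: [0.5, -0.1, 0.5]
grip_width: 0.087
grasp_force: 0.0
time_s: 1.7
tool_pos: [0.4675, -0.3341, 0.2908]
tool_rot: [-179.9, 0.0, 0.4]
force: [-0.2, -0.9, -0.8]
grip_width: 0.0875
grasp_force: 0.0
```

```bash
python3 -m creep '{"translation":[[0.21,-0.14,0],[0,0,0.2],[0,0,0]],"turn":[[0,0,0],[0,0,0],[0,0,0]],"grip":[1,1,1]}'
python3 - <<'E'
from h import *
s=cam('scene'); print(proj(s,[[.484,-.323,.2]])); f=s['frame'][170:300,90:240]; cv2.imwrite('pics/a.png',cv2.cvtColor(cv2.resize(f,None,fx=4,fy=4,interpolation=cv2.INTER_CUBIC),cv2.COLOR_RGB2BGR))
E
```

```text
time_s: 2.08
tool_pos: [0.4807, -0.3269, 0.2736]
tool_rot: [-179.9, 0.2, -0.0]
force: [-0.9, 0.8, -0.7]
grip_width: 0.0869
grasp_force: 0.0
[[148.77376436 230.16507367]]
```

View pics/a.png

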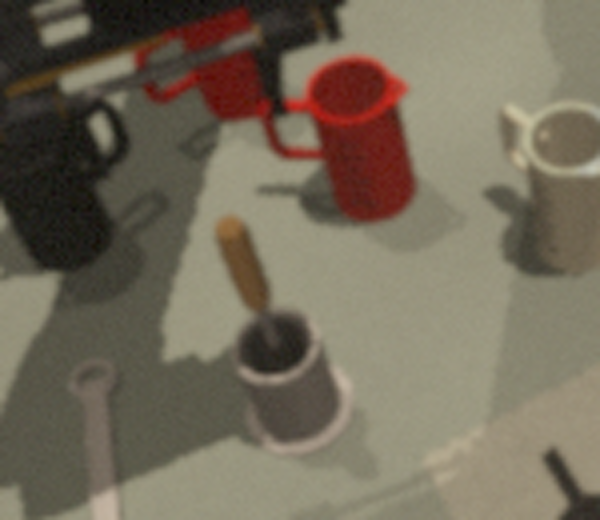

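The brush handle runs from crop (230,225) to (258,305), so its axis passes about where I predicted, at image (149,230). I'll descend and grip.

```bash
python3 -m creep '{"translation":[[0,0,0.35],[0,0,0.35],[0,0,0.35],[0,0,0.25],[0,0,0]],"turn":[[0,0,0],[0,0,0],[0,0,0],[0,0,0],[0,0,0]],"grip":[1,1,1,1,1]}'
python3 -m creep '{"translation":[[0,0,0],[0,0,0],[0,0,0],[0,0,0],[0,0,0]],"turn":[[0,0,0],[0,0,0],[0,0,0],[0,0,0],[0,0,0]],"grip":[0,0,0,0,0]}' 40
```

```text
time_s: 2.75
tool_pos: [0.4806, -0.3269, 0.1705]
tool_rot: [-179.9, 0.2, -0.1]
force: [0.3, -0.3, 0.6]
grip_width: 0.0871
grasp_force: 0.0
time_s: 3.38
tool_pos: [0.4823, -0.3267, 0.1722]
tool_rot: [180.0, -0.0, 0.0]
force: [0.2, -0.0, 0.3]
grip_width: 0.0447
grasp_force: 0.0
```

```bash
python3 -m creep '{"translation":[[0,0,0],[0,0,0],[0,0,0],[0,0,0],[0,0,0]],"turn":[[0,0,0],[0,0,0],[0,0,0],[0,0,0],[0,0,0]],"grip":[0,0,0,0,0]}' 40
python3 -m creep '{"translation":[[0,0,0],[0,0,0],[0,0,-0.3],[0,0,-0.4],[0,0,-0.4]],"turn":[[0,0,0],[0,0,0],[0,0,0],[0,0,0],[0,0,0]],"grip":[0,0,0,0,0]}' 40
python3 -m creep '{"translation":[[0,0,-0.4],[0,0,-0.3],[0,0,0],[0,0,0]],"turn":[[0,0,0],[0,0,0],[0,0,0],[0,0,0]],"grip":[0,0,0,0]}' 40
python3 - <<'E'
from h import *
for n in('scene','top'):
    s=cam(n); save(s,n+'b.png')
    W=cloud(s); o=env.get_obs()['tool_pos']; d=np.hypot(W[...,0]-o[0],W[...,1]-o[1])
    for lo in (.11,.13,.15,.17,.19,.21,.23):
        m=(s['z_map']>0)&(d<.06)&(W[...,2]>lo)&(W[...,2]<lo+.02)
        if m.sum(): P=W[m]; print(n,lo,m.sum(),P.mean(0).round(4),np.ptp(P[:,:2],axis=0).round(3))
E
```

```text
time_s: 4.0
tool_pos: [0.4822, -0.3267, 0.172]
tool_rot: [180.0, 0.0, 0.0]
force: [0.4, -0.2, -0.0]
grip_width: 0.0187
grasp_force: 40.0
time_s: 4.62
tool_pos: [0.482, -0.3266, 0.2607]
tool_rot: [-180.0, 0.0, 0.0]
force: [1.1, -0.6, -0.5]
grip_width: 0.0191
grasp_force: 40.0
time_s: 5.12
tool_pos: [0.4817, -0.3264, 0.3146]
tool_rot: [-179.9, 0.1, 0.0]
force: [0.3, 0.7, -1.8]
grip_width: 0.0185
grasp_force: 40.0
scene 0.15 56 [ 0.4963 -0.3225  0.1613] [0.018 0.035]
scene 0.17 77 [ 0.4963 -0.3225  0.1784] [0.017 0.036]
scene 0.19 91 [ 0.4963 -0.3223  0.1995] [0.016 0.035]
scene 0.21 156 [ 0.4902 -0.3233  0.2245] [0.033 0.036]
scene 0.23 76 [ 0.4859 -0.3223  0.2334] [0.032 0.034]
top 0.15 24 [ 0.4749 -0.3146  0.161 ] [0.026 0.024]
top 0.17 32 [ 0.4735 -0.3156  0.1788] [0.028 0.021]
top 0.19 28 [ 0.4735 -0.3153  0.2001] [0.026 0.023]
top 0.21 110 [ 0.4766 -0.3232  0.2253] [0.028 0.036]
top 0.23 17 [ 0.4794 -0.3261  0.2377] [0.019 0.025]
```

View pics/sceneb.png

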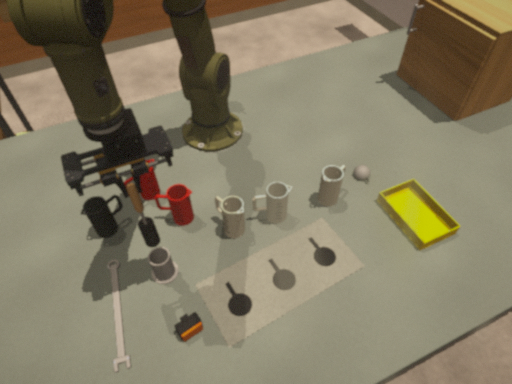

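The brush is held vertical with its head at about (150,232) in the scene image, and the jugs are untouched. The top camera agrees with the robot frame; the scene camera is biased by about (+2,+4) mm. Moving to jug A.

```bash
python3 -m creep '{"translation":[[0,0,-0.2],[-0.03,-0.4,0],[-0.03,-0.6,0],[-0.03,-0.6,0],[-0.03,-0.6,0]],"turn":[[0,0,0],[0,0,0],[0,0,0],[0,0,0],[0,0,0]],"grip":[0,0,0,0,0]}' 40
python3 -m creep '{"translation":[[-0.03,-0.6,0],[-0.03,-0.6,0],[-0.03,-0.6,0],[-0.03,-0.6,0],[-0.03,-0.6,0]],"turn":[[0,0,0],[0,0,0],[0,0,0],[0,0,0],[0,0,0]],"grip":[0,0,0,0,0]}' 40
python3 -m creep '{"translation":[[-0.03,-0.6,0],[-0.02,-0.5,0],[0,-0.3,0],[0,0,0],[0,0,0]],"turn":[[0,0,0],[0,0,0],[0,0,0],[0,0,0],[0,0,0]],"grip":[0,0,0,0,0]}' 40
python3 - <<'E'
from h import *
c=cam('top'); s=cam('scene'); save(s,'scenec.png')
g=[[.457,.203],[.444,.032],[.437,-.101]]
for k in (c,s): show(jugs(k,g))
print(env.get_obs()['tool_pos'])
E
```

```text
time_s: 5.85
tool_pos: [0.4726, -0.1491, 0.3329]
tool_rot: [180.0, -0.1, 0.0]
force: [0.0, 0.1, -0.3]
grip_width: 0.0189
grasp_force: 40.0
time_s: 6.48
tool_pos: [0.4604, 0.091, 0.333]
tool_rot: [180.0, -0.1, 0.0]
force: [1.6, -0.5, -0.4]
grip_width: 0.0188
grasp_force: 40.0
time_s: 7.1
tool_pos: [0.4569, 0.2002, 0.3323]
tool_rot: [180.0, -0.0, -0.1]
force: [-0.7, -1.0, -0.2]
grip_width: 0.0189
grasp_force: 40.0
jug [0.4571 0.2036] r0.0291 n71 handle_dir 112.9 k22 l0.053
jug [0.4438 0.0322] r0.0291 n92 handle_dir -106.5 k34 l0.057
jug [ 0.4373 -0.1011] r0.0290 n88 handle_dir -158.2 k51 l0.049
jug [0.4597 0.2079] r0.0292 n136 handle_dir 111.0 k27 l0.061
jug [0.447  0.0356] r0.0288 n160 handle_dir -104.5 k64 l0.062
jug [ 0.4403 -0.0979] r0.0290 n151 handle_dir -157.9 k92 l0.042
[0.45703712 0.19976304 0.33213641]
```

View pics/scenec.png

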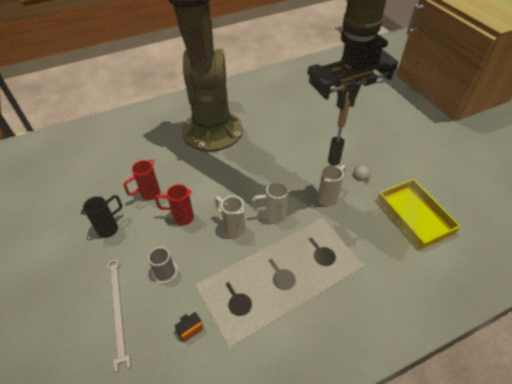

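The brush hangs vertically over jug A, with its head at (336,150) in the scene image above the rim at (331,172). Scrubbing jug A.

```bash
python3 -m creep '{"translation":[[0,-0.045,0.3],[0,0,0.4],[0,0,0.4],[0,0,0.4],[0,0,0.43]],"turn":[[0,0,0],[0,0,0],[0,0,0],[0,0,0],[0,0,0]],"grip":[0,0,0,0,0]}' 40
python3 -m creep '{"translation":[[0,0,0],[0,0,0],[0,0,0],[0,0,-0.5],[0,0,-0.5]],"turn":[[0,0,0],[0,0,0],[0,0,0],[0,0,0],[0,0,0]],"grip":[0,0,0,0,0]}' 40
python3 -m creep '{"translation":[[0,0,0],[0,0,0],[0,0,0],[0,0,0.5],[0,0,0.5]],"turn":[[0,0,0],[0,0,0],[0,0,0],[0,0,0],[0,0,0]],"grip":[0,0,0,0,0]}' 40
python3 -m creep '{"translation":[[0,0,0],[0,0,0],[0,0,0]],"turn":[[0,0,0],[0,0,0],[0,0,0]],"grip":[0,0,0]}' 40
python3 - <<'E'
from h import *
c=cam('top'); s=cam('scene')
g=[[.457,.203],[.444,.032],[.437,-.101]]
for k in (c,s): show(jugs(k,g))
print(env.get_obs()['tool_pos'])
E
```

```text
time_s: 7.82
tool_pos: [0.4572, 0.2035, 0.1769]
tool_rot: [180.0, -0.1, -0.1]
force: [0.1, 0.1, -1.4]
grip_width: 0.0188
grasp_force: 40.0
time_s: 8.45
tool_pos: [0.4568, 0.205, 0.2597]
tool_rot: [-180.0, -0.1, 0.0]
force: [0.2, 0.4, -0.7]
grip_width: 0.0187
grasp_force: 40.0
time_s: 9.07
tool_pos: [0.4563, 0.2046, 0.176]
tool_rot: [180.0, 0.0, -0.0]
force: [-0.6, -0.4, -1.1]
grip_width: 0.019
grasp_force: 40.0
time_s: 9.45
tool_pos: [0.4575, 0.2054, 0.1792]
tool_rot: [-180.0, -0.1, 0.0]
force: [-0.8, 0.1, -0.6]
grip_width: 0.0188
grasp_force: 40.0
jug [0.4572 0.203 ] r0.0285 n35 handle_dir 0.0 k0 l0.000
jug [0.4439 0.0323] r0.0290 n94 handle_dir -106.7 k34 l0.057
jug [ 0.4372 -0.1011] r0.0290 n89 handle_dir -158.5 k50 l0.050
jug [0.4601 0.2076] r0.0289 n122 handle_dir 111.3 k26 l0.061
jug [0.447  0.0358] r0.0291 n157 handle_dir -104.7 k62 l0.062
jug [ 0.4405 -0.0979] r0.0292 n144 handle_dir -157.5 k94 l0.045
[0.45731226 0.2052461  0.17883332]
```

```bash
python3 -m creep '{"translation":[[0,0,-0.4],[0,0,-0.5],[0,0,-0.5],[0,0,-0.5],[0,0,-0.05]],"turn":[[0,0,0],[0,0,0],[0,0,0],[0,0,0],[0,0,0]],"grip":[0,0,0,0,0]}' 40
python3 -m creep '{"translation":[[-0.04,0.5,0],[-0.04,0.6,0],[-0.04,0.6,0],[-0.046,0.45,0],[0,0,0]],"turn":[[0,0,0],[0,0,0],[0,0,0],[0,0,0],[0,0,0]],"grip":[0,0,0,0,0]}' 40
python3 -m creep '{"translation":[[0,0,0],[0,0,0]],"turn":[[0,0,0],[0,0,0]],"grip":[0,0]}' 40
python3 - <<'E'
from h import *
c=cam('top'); s=cam('scene')
g=[[.457,.203],[.444,.032],[.437,-.101]]
for k in (c,s): show(jugs(k,g))
print(env.get_obs()['tool_pos'])
E
```

```text
time_s: 10.18
tool_pos: [0.458, 0.2059, 0.3371]
tool_rot: [-179.9, -0.3, 0.0]
force: [-0.4, -0.6, -1.1]
grip_width: 0.0189
grasp_force: 40.0
time_s: 10.8
tool_pos: [0.4427, 0.0294, 0.3328]
tool_rot: [180.0, 0.1, -0.4]
force: [0.6, 0.9, -1.0]
grip_width: 0.0192
grasp_force: 40.0
time_s: 11.05
tool_pos: [0.4432, 0.0343, 0.3334]
tool_rot: [-180.0, 0.0, 0.1]
force: [0.3, 0.4, -0.6]
grip_width: 0.0189
grasp_force: 40.0
jug [0.4566 0.2046] r0.0285 n64 handle_dir 113.5 k36 l0.058
jug [0. 0.] r0.0000 n0 handle_dir -41.2 k85 l0.067
jug [ 0.4372 -0.1012] r0.0291 n87 handle_dir -158.0 k49 l0.049
jug [0.4601 0.2077] r0.0292 n136 handle_dir 111.0 k27 l0.062
jug [0.447  0.0358] r0.0289 n147 handle_dir -104.5 k64 l0.062
jug [ 0.44   -0.0979] r0.0288 n150 handle_dir -158.4 k94 l0.044
[0.44328726 0.03401131 0.33353404]
  return _methods._mean(a, axis=axis, dtype=dtype,
  ret = ret.dtype.type(ret / rcount)
```

```bash
python3 -m creep '{"translation":[[0,0.02,0.3],[0,0,0.4],[0,0,0.4],[0,0,0.4],[0,0,0.45]],"turn":[[0,0,0],[0,0,0],[0,0,0],[0,0,0],[0,0,0]],"grip":[0,0,0,0,0]}' 40
python3 -m creep '{"translation":[[0,0,0],[0,0,0],[0,0,0],[0,0,-0.5],[0,0,-0.5]],"turn":[[0,0,0],[0,0,0],[0,0,0],[0,0,0],[0,0,0]],"grip":[0,0,0,0,0]}' 40
python3 -m creep '{"translation":[[0,0,0],[0,0,0],[0,0,0],[0,0,0.5],[0,0,0.5]],"turn":[[0,0,0],[0,0,0],[0,0,0],[0,0,0],[0,0,0]],"grip":[0,0,0,0,0]}' 40
python3 -m creep '{"translation":[[0,0,0],[0,0,0],[0,0,0]],"turn":[[0,0,0],[0,0,0],[0,0,0]],"grip":[0,0,0]}' 40
python3 -m creep '{"translation":[[0,0,-0.4],[0,0,-0.5],[0,0,-0.5],[0,0,-0.5],[0,0,-0.05]],"turn":[[0,0,0],[0,0,0],[0,0,0],[0,0,0],[0,0,0]],"grip":[0,0,0,0,0]}' 40
python3 -m creep '{"translation":[[-0.02,0.4,0],[-0.03,0.6,0],[-0.03,0.67,0],[0,0,0],[0,0,0]],"turn":[[0,0,0],[0,0,0],[0,0,0],[0,0,0],[0,0,0]],"grip":[0,0,0,0,0]}' 40
python3 - <<'E'
from h import *
c=cam('top'); s=cam('scene')
g=[[.457,.203],[.444,.032],[.437,-.101]]
for k in (c,s): show(jugs(k,g))
print(env.get_obs()['tool_pos'])
E
```

```text
time_s: 11.78
tool_pos: [0.4436, 0.032, 0.1769]
tool_rot: [180.0, -0.1, 0.1]
force: [0.2, 0.1, -0.8]
grip_width: 0.0191
grasp_force: 40.0
time_s: 12.4
tool_pos: [0.4435, 0.0314, 0.2597]
tool_rot: [180.0, -0.1, 0.0]
force: [0.2, -0.3, -0.6]
grip_width: 0.0186
grasp_force: 40.0
time_s: 13.02
tool_pos: [0.443, 0.0312, 0.1761]
tool_rot: [180.0, 0.0, -0.0]
force: [0.2, 0.3, -1.5]
grip_width: 0.0185
grasp_force: 40.0
time_s: 13.4
tool_pos: [0.4445, 0.0314, 0.1793]
tool_rot: [180.0, -0.2, 0.0]
force: [1.2, -0.7, -0.3]
grip_width: 0.019
grasp_force: 40.0
time_s: 14.02
tool_pos: [0.4452, 0.0316, 0.3378]
tool_rot: [179.9, -0.4, 0.0]
force: [0.3, 0.9, -1.5]
grip_width: 0.0186
grasp_force: 40.0
time_s: 14.65
tool_pos: [0.4369, -0.1016, 0.3334]
tool_rot: [-179.9, 0.0, 0.0]
force: [-0.2, -0.3, -1.1]
grip_width: 0.019
grasp_force: 40.0
jug [0.4568 0.2036] r0.0291 n101 handle_dir 113.4 k37 l0.058
jug [0.4438 0.0322] r0.0290 n91 handle_dir -106.4 k34 l0.057
jug [ 0.449  -0.0079] r0.0651 n2 handle_dir 83.8 k68 l0.051
jug [0.4599 0.2079] r0.0289 n135 handle_dir 111.9 k27 l0.062
jug [0.447  0.0358] r0.0291 n159 handle_dir -104.4 k64 l0.062
jug [ 0.4407 -0.0981] r0.0289 n137 handle_dir -158.6 k93 l0.043
[ 0.43708808 -0.10077654  0.33361408]
```

```bash
python3 -m creep '{"translation":[[0,0,0.3],[0,0,0.4],[0,0,0.4],[0,0,0.4],[0,0,0.45]],"turn":[[0,0,0],[0,0,0],[0,0,0],[0,0,0],[0,0,0]],"grip":[0,0,0,0,0]}' 40
python3 -m creep '{"translation":[[0,0,0],[0,0,0],[0,0,0],[0,0,-0.5],[0,0,-0.5]],"turn":[[0,0,0],[0,0,0],[0,0,0],[0,0,0],[0,0,0]],"grip":[0,0,0,0,0]}' 40
python3 -m creep '{"translation":[[0,0,0],[0,0,0],[0,0,0],[0,0,0.5],[0,0,0.5]],"turn":[[0,0,0],[0,0,0],[0,0,0],[0,0,0],[0,0,0]],"grip":[0,0,0,0,0]}' 40
python3 -m creep '{"translation":[[0,0,0],[0,0,0],[0,0,0]],"turn":[[0,0,0],[0,0,0],[0,0,0]],"grip":[0,0,0]}' 40
python3 -m creep '{"translation":[[0,0,-0.4],[0,0,-0.5],[0,0,-0.5],[0,0,-0.5],[0,0,-0.05]],"turn":[[0,0,0],[0,0,0],[0,0,0],[0,0,0],[0,0,0]],"grip":[0,0,0,0,0]}' 40
python3 -m creep '{"translation":[[0.12,0.6,0],[0.12,0.6,0],[0.12,0.6,0],[0.12,0.6,0],[0.09,0.42,0]],"turn":[[0,0,0],[0,0,0],[0,0,0],[0,0,0],[0,0,0]],"grip":[0,0,0,0,0]}' 40
python3 -m creep '{"translation":[[0,0,0],[0,0,0],[0,0,0]],"turn":[[0,0,0],[0,0,0],[0,0,0]],"grip":[0,0,0]}' 40
python3 - <<'E'
from h import *
c=cam('top'); s=cam('scene'); save(s,'scened.png')
g=[[.457,.203],[.444,.032],[.437,-.101]]
for k in (c,s): show(jugs(k,g))
print(env.get_obs()['tool_pos'])
E
```

```text
time_s: 15.38
tool_pos: [0.4374, -0.101, 0.1771]
tool_rot: [180.0, -0.1, 0.2]
force: [-0.1, 0.5, -0.9]
grip_width: 0.019
grasp_force: 40.0
time_s: 16.0
tool_pos: [0.4372, -0.1023, 0.2597]
tool_rot: [180.0, -0.1, 0.0]
force: [-0.2, -0.3, -0.2]
grip_width: 0.0192
grasp_force: 40.0
time_s: 16.62
tool_pos: [0.4366, -0.1023, 0.176]
tool_rot: [180.0, 0.0, 0.0]
force: [-0.5, 0.5, -2.0]
grip_width: 0.0187
grasp_force: 40.0
time_s: 17.0
tool_pos: [0.4381, -0.1025, 0.1794]
tool_rot: [179.9, -0.2, 0.0]
force: [0.6, 0.3, -0.8]
grip_width: 0.0186
grasp_force: 40.0
time_s: 17.62
tool_pos: [0.4388, -0.1025, 0.338]
tool_rot: [179.8, -0.4, 0.0]
force: [0.0, 0.2, -1.4]
grip_width: 0.0189
grasp_force: 40.0
time_s: 18.25
tool_pos: [0.482, -0.3304, 0.3327]
tool_rot: [-180.0, 0.1, -0.1]
force: [0.4, 0.0, -0.9]
grip_width: 0.0188
grasp_force: 40.0
time_s: 18.62
tool_pos: [0.4829, -0.3263, 0.334]
tool_rot: [180.0, -0.0, 0.1]
force: [0.0, 0.3, -1.0]
grip_width: 0.0191
grasp_force: 40.0
jug [0.4568 0.2034] r0.0291 n97 handle_dir 113.5 k37 l0.059
jug [0.444  0.0322] r0.0291 n88 handle_dir -106.8 k34 l0.057
jug [ 0.4373 -0.1013] r0.0291 n86 handle_dir -158.8 k52 l0.050
jug [0.4599 0.2077] r0.0289 n138 handle_dir 110.5 k27 l0.062
jug [0.4471 0.0356] r0.0289 n163 handle_dir -104.3 k63 l0.063
jug [ 0.44   -0.0979] r0.0288 n153 handle_dir -158.7 k93 l0.045
[ 0.48276419 -0.326742    0.33414803]
```

View pics/scened.png

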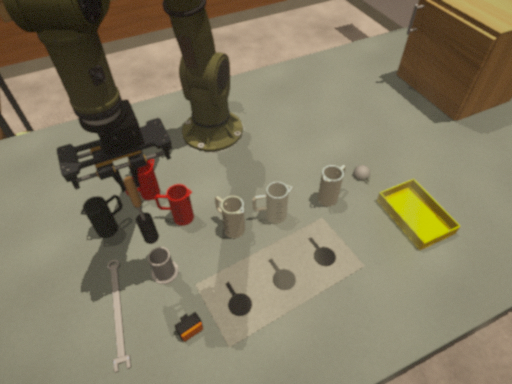

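The brush is above the pot, with its head at (148,228) and the pot mouth at (160,255). Lowering and releasing.

```bash
python3 -m creep '{"translation":[[0,0,0.4],[0,0,0.4],[0,0,0.4],[0,0,0.4],[0,0,0.3]],"turn":[[0,0,0],[0,0,0],[0,0,0],[0,0,0],[0,0,0]],"grip":[0,0,0,0,0]}' 40
python3 -m creep '{"translation":[[0,0,0.1],[0,0,0],[0,0,0]],"turn":[[0,0,0],[0,0,0],[0,0,0]],"grip":[0,0,0]}' 40
python3 -m creep '{"translation":[[0,0,0],[0,0,0],[0,0,0],[0,0,0],[0,0,0]],"turn":[[0,0,0],[0,0,0],[0,0,0],[0,0,0],[0,0,0]],"grip":[1,1,1,1,1]}'
python3 -m creep '{"translation":[[0,0,0],[0,0,0],[0,0,-0.3],[0,0,-0.6],[0,0,-0.6]],"turn":[[0,0,0],[0,0,0],[0,0,0],[0,0,0],[0,0,0]],"grip":[1,1,1,1,1]}'
python3 - <<'E'
from h import *
for n in('scene','top'):
    k=cam(n); W=cloud(k); d=np.hypot(W[...,0]-.483,W[...,1]+.326)
    m=(k['z_map']>0)&(d<.07)&(W[...,2]>.135)&(W[...,2]<.228); P=W[m]
    for a in (.14,.16,.18,.2):
        Q=P[abs(P[:,2]-a)<.01]
        if len(Q): print(n,a,np.median(Q,0).round(4),len(Q))
    print('zmax',P[:,2].max())
E
```

```text
time_s: 19.35
tool_pos: [0.4821, -0.327, 0.1805]
tool_rot: [-180.0, 0.0, 0.1]
force: [0.4, -0.4, -0.4]
grip_width: 0.0187
grasp_force: 40.0
time_s: 19.73
tool_pos: [0.4834, -0.3282, 0.1751]
tool_rot: [179.9, -0.1, 0.0]
force: [0.3, -0.4, -0.2]
grip_width: 0.0191
grasp_force: 40.0
time_s: 20.35
tool_pos: [0.4825, -0.3279, 0.1736]
tool_rot: [180.0, 0.0, 0.0]
force: [-0.7, -0.3, -0.4]
grip_width: 0.0611
grasp_force: 0.0
time_s: 20.98
tool_pos: [0.4823, -0.3277, 0.2948]
tool_rot: [-180.0, 0.0, 0.0]
force: [0.4, -0.0, -0.7]
grip_width: 0.0871
grasp_force: 0.0
scene 0.14 [ 0.4951 -0.3235  0.1451] 15
scene 0.16 [ 0.4961 -0.3252  0.159 ] 41
scene 0.18 [ 0.496  -0.3246  0.1796] 46
scene 0.2 [ 0.4955 -0.3249  0.2005] 45
zmax 0.22015432770414312
top 0.14 [ 0.4815 -0.3214  0.1443] 7
top 0.16 [ 0.4827 -0.32    0.1603] 15
top 0.18 [ 0.4819 -0.3207  0.1795] 16
top 0.2 [ 0.481  -0.3208  0.1995] 19
zmax 0.2174260447873779
```

The brush stands upright in its pot. Going to jug A: traverse first, then turn the tool to yaw 112.

```bash
python3 -m creep '{"translation":[[-0.03,-0.5,0],[-0.03,-0.65,0],[-0.03,-0.65,0],[-0.03,-0.65,0],[-0.03,-0.65,0]],"turn":[[0,0,0],[0,0,0],[0,0,0],[0,0,0],[0,0,0]],"grip":[1,1,1,1,1]}'
python3 -m creep '{"translation":[[-0.03,-0.65,0],[-0.03,-0.65,0],[-0.03,-0.65,0],[-0.03,-0.65,0],[-0.03,-0.5,0]],"turn":[[0,0,0],[0,0,0],[0,0,0],[0,0,0],[0,0,0]],"grip":[1,1,1,1,1]}'
python3 -m creep '{"translation":[[-0.02,-0.44,0],[0,0,0.25],[0,0,0.25],[0,0,0.25],[0,0,0.25]],"turn":[[0,0,0],[0,0,-0.055],[0,0,-0.055],[0,0,-0.055],[0,0,-0.055]],"grip":[1,1,1,1,1]}'
python3 -m creep '{"translation":[[0,0,0],[0,0,0],[0,0,0],[0,0,0],[0,0,0]],"turn":[[0,0,-0.055],[0,0,-0.055],[0,0,-0.055],[0,0,-0.055],[0,0,-0.055]],"grip":[1,1,1,1,1]}'
python3 -m creep '{"translation":[[0,0,0],[0,0,0],[0,0,0],[0,0,0],[0,0,0]],"turn":[[0,0,-0.055],[0,0,-0.055],[0,0,-0.02],[0,0,0],[0,0,0]],"grip":[1,1,1,1,1]}'
python3 - <<'E'
from h import *
c=cam('top'); s=cam('scene')
g=[[.457,.203],[.444,.032],[.437,-.101]]
for k in (c,s): show(jugs(k,g))
o=env.get_obs(); print(o['tool_pos'],o['tool_rot'],o['qpos'])
E
```

```text
time_s: 21.7
tool_pos: [0.4701, -0.0782, 0.2932]
tool_rot: [180.0, 0.0, 0.0]
force: [-0.3, 0.3, 0.1]
grip_width: 0.0869
grasp_force: 0.0
time_s: 22.32
tool_pos: [0.4577, 0.1705, 0.2933]
tool_rot: [180.0, -0.0, 0.1]
force: [0.8, 0.2, 0.2]
grip_width: 0.0869
grasp_force: 0.0
time_s: 22.95
tool_pos: [0.4566, 0.2032, 0.2125]
tool_rot: [-180.0, 0.0, 39.9]
force: [-0.7, -0.1, -0.4]
grip_width: 0.0872
grasp_force: 0.0
time_s: 23.58
tool_pos: [0.4566, 0.2032, 0.2131]
tool_rot: [-180.0, 0.0, 89.4]
force: [-0.7, -0.0, -0.4]
grip_width: 0.0876
grasp_force: 0.0
time_s: 24.2
tool_pos: [0.4567, 0.2033, 0.2134]
tool_rot: [-180.0, 0.0, 112.4]
force: [-1.1, 0.3, -0.0]
grip_width: 0.087
grasp_force: 0.0
jug [0.4629 0.1924] r0.0209 n37 handle_dir 0.0 k0 l0.000
jug [0.444  0.0323] r0.0291 n91 handle_dir -106.6 k34 l0.057
jug [ 0.4374 -0.1011] r0.0291 n88 handle_dir -158.3 k51 l0.049
jug [0.4601 0.2077] r0.0289 n142 handle_dir 112.0 k26 l0.061
jug [0.447  0.0356] r0.0290 n158 handle_dir -104.3 k63 l0.061
jug [ 0.4402 -0.0979] r0.0290 n146 handle_dir -157.7 k93 l0.043
[0.45681073 0.203306   0.21349957] [-1.79991766e+02  4.92285280e-03  1.12467917e+02] [ 21.78577499   1.76690541 -49.18074738 101.01506778   1.37204057
  77.84175201  -5.2027994 ]
```

```bash
python3 -m creep '{"translation":[[0,0,0.4],[0,0,0.4],[0,0,0.4],[0,0,0.35],[0,0,0.18]],"turn":[[0,0,0],[0,0,0],[0,0,0],[0,0,0],[0,0,0]],"grip":[1,1,1,1,1]}'
python3 -m creep '{"translation":[[0,0,0],[0,0,0],[0,0,0],[0,0,0],[0,0,0]],"turn":[[0,0,0],[0,0,0],[0,0,0],[0,0,0],[0,0,0]],"grip":[0.5,0.5,0.5,0.5,0.5]}' 20
python3 -m creep '{"translation":[[0,0,0],[0,0,0],[0,0,0],[0,0,-0.25],[0,0,-0.25]],"turn":[[0,0,0],[0,0,0],[0,0,0],[0,0,0],[0,0,0]],"grip":[0.5,0.5,0.5,0.5,0.5]}' 20
python3 - <<'E'
from h import *
s=cam('scene'); save(s,'scenee.png')
W=cloud(s); print(env.get_obs()['tool_pos'])
E
```

```text
time_s: 24.92
tool_pos: [0.4561, 0.2029, 0.0738]
tool_rot: [-179.9, -0.0, 112.5]
force: [-0.1, -0.3, 0.1]
grip_width: 0.0868
grasp_force: 0.0
time_s: 25.55
tool_pos: [0.4578, 0.2037, 0.0762]
tool_rot: [179.9, 0.0, 112.5]
force: [0.5, -0.1, 5.4]
grip_width: 0.0627
grasp_force: 20.0
time_s: 26.18
tool_pos: [0.4558, 0.2028, 0.1148]
tool_rot: [-179.9, -0.0, 112.5]
force: [-0.4, -0.5, -2.0]
grip_width: 0.0625
grasp_force: 20.0
[0.45755866 0.20374876 0.11746871]
```

View pics/scenee.png

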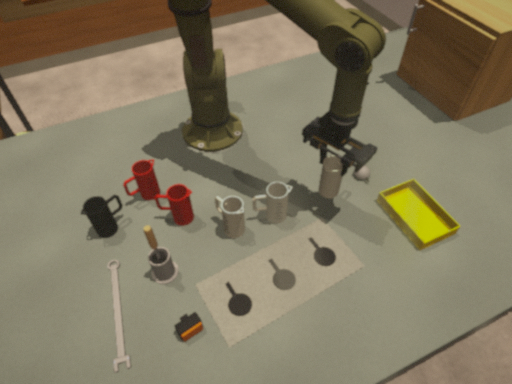

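Jug A is lifted and upright, at (331,178). Refining the silhouettes once before placing.

Run:
```python
from h import *
for n in('top','scene'):
    k=cam(n); g=cv2.cvtColor(k['frame'],cv2.COLOR_RGB2GRAY)
    for i,q in enumerate([[.622,.090],[.639,-.0447],[.655,-.180]]):
        q=np.array(q)+([.002,.004] if n=='scene' else [0,0])
        # rectified ortho patch 1 mm -> 0.5 mm/pixel on z=.001
        L=.09;N=360; xs=np.linspace(-L,L,N); X,Y=np.meshgrid(q[0]+xs,q[1]+xs)
        uv=proj(k,np.c_[X.ravel(),Y.ravel(),np.full(X.size,.001)]).astype(np.float32)
        im=cv2.remap(g,uv[:,0].reshape(N,N),uv[:,1].reshape(N,N),cv2.INTER_CUBIC)
        near=np.hypot(X-q[0],Y-q[1])<.085
        bg=np.median(im[near]); fg=np.percentile(im[np.hypot(X-q[0],Y-q[1])<.02],30)
        m=((im<(bg+fg)/2)&near).astype(np.uint8)
        o=cv2.morphologyEx(m,cv2.MORPH_OPEN,cv2.getStructuringElement(cv2.MORPH_ELLIPSE,(61,61)))
        if not o.any(): print(n,i,'none',bg,fg);continue
        c=np.array([X[o>0].mean(),Y[o>0].mean()]); R=np.sqrt(o.sum()/np.pi)*2*L/(N-1)
        r=np.hypot(X-c[0],Y-c[1]); h=(m>0)&(r>.038)&(r<.07)
        v=np.array([X[h].mean(),Y[h].mean()])-c if h.any() else np.zeros(2)
        print(n,i,c.round(4),'R%.4f'%R,'hdir %.1f'%np.degrees(np.arctan2(v[1],v[0])),h.sum(),bg,fg)
```

```text
top 0 [0.628  0.0888] R0.0294 hdir -174.6 1105 179.0 50.0
top 1 [ 0.6414 -0.0452] R0.0293 hdir -174.1 1116 179.0 47.0
top 2 [ 0.6545 -0.1795] R0.0294 hdir -174.1 1160 177.0 44.0
scene 0 [0.6293 0.092 ] R0.0298 hdir -174.3 1229 158.0 59.0
scene 1 [ 0.6427 -0.0429] R0.0307 hdir -174.6 1509 158.0 98.0
scene 2 [ 0.6561 -0.1773] R0.0300 hdir -174.3 1297 161.0 55.0
```

```bash
python3 -m creep '{"translation":[[0,0,0],[0,0,0],[0,0,0],[0,0,0],[0,0,0]],"turn":[[0,0,-0.05],[0,0,-0.05],[0,0,-0.05],[0,0,-0.05],[0,0,-0.05]],"grip":[0.5,0.5,0.5,0.5,0.5]}' 20
python3 -m creep '{"translation":[[0,0,0],[0,0,0],[0,0,0],[0,0,0],[0,0,0]],"turn":[[0,0,-0.05],[0,0,-0.05],[0,0,-0.05],[0,0,-0.007],[0,0,0]],"grip":[0.5,0.5,0.5,0.5,0.5]}' 20
python3 -m creep '{"translation":[[-0.4,-0.33,0],[-0.5,-0.41,0],[-0.5,-0.41,0],[-0.4,-0.33,0],[-0.18,-0.16,0]],"turn":[[0,0,0],[0,0,0],[0,0,0],[0,0,0],[0,0,0]],"grip":[0.5,0.5,0.5,0.5,0.5]}' 20
python3 -m creep '{"translation":[[0,0,0],[0,0,0],[0,0,0]],"turn":[[0,0,0],[0,0,0],[0,0,0]],"grip":[0.5,0.5,0.5]}' 20
python3 -c "
from cell import env
o=env.get_obs();print(o['tool_pos'],o['tool_rot'],o['qpos'])"
```

```text
time_s: 26.95
tool_pos: [0.4558, 0.2027, 0.1136]
tool_rot: [-179.9, -0.1, 157.8]
force: [0.4, -1.2, -2.3]
grip_width: 0.0624
grasp_force: 20.0
time_s: 27.58
tool_pos: [0.4563, 0.2031, 0.1145]
tool_rot: [-180.0, -0.1, -174.4]
force: [-0.2, -0.2, -2.3]
grip_width: 0.0625
grasp_force: 20.0
time_s: 28.2
tool_pos: [0.6289, 0.0864, 0.1141]
tool_rot: [-180.0, -0.1, -174.5]
force: [-0.3, 0.4, -1.8]
grip_width: 0.0624
grasp_force: 20.0
time_s: 28.58
tool_pos: [0.6265, 0.0904, 0.1156]
tool_rot: [-180.0, 0.0, -174.1]
force: [0.2, -0.3, -1.9]
grip_width: 0.0619
grasp_force: 20.0
[0.6265226  0.09036889 0.11563721] [-1.79987004e+02  8.92077353e-04 -1.74095316e+02] [ 26.54826225  26.50947604 -48.41687305  90.21879324  20.49711549
  72.56640077  70.81922705]
```

```bash
python3 -m creep '{"translation":[[-0.02,-0.02,0.2],[0,0,0.2],[0,0,0.09],[0,0,0],[0,0,0]],"turn":[[0,0,0],[0,0,0],[0,0,0],[0,0,0],[0,0,0]],"grip":[0.5,0.5,0.5,0.5,0.5]}' 20
python3 -m creep '{"translation":[[0,0,0],[0,0,0],[0,0,0],[0,0,0],[0,0,0]],"turn":[[0,0,0],[0,0,0],[0,0,0],[0,0,0],[0,0,0]],"grip":[0.85,1,1,1,1]}'
python3 -m creep '{"translation":[[0,0,-0.2],[0,0,-0.4],[0,0,-0.5],[0,0,-0.5],[0,0,0]],"turn":[[0,0,0],[0,0,0],[0,0,0],[0,0,0],[0,0,0]],"grip":[1,1,1,1,1]}'
python3 - <<'E'
from h import *
c=cam('top'); s=cam('scene')
g=[[.628,.089],[.444,.032],[.437,-.101]]
for k in (c,s): show(jugs(k,g))
o=env.get_obs(); print(o['tool_pos'],o['tool_rot'],o['qpos'])
E
```

```text
time_s: 29.2
tool_pos: [0.6293, 0.0869, 0.0765]
tool_rot: [-179.9, -0.0, -174.2]
force: [-2.1, -1.3, 5.7]
grip_width: 0.0621
grasp_force: 20.0
time_s: 29.82
tool_pos: [0.6294, 0.0873, 0.0759]
tool_rot: [-180.0, -0.0, -174.2]
force: [0.0, -1.1, -0.2]
grip_width: 0.0866
grasp_force: 0.0
time_s: 30.45
tool_pos: [0.6317, 0.0885, 0.2092]
tool_rot: [180.0, 0.5, -174.2]
force: [-0.7, 0.9, -0.8]
grip_width: 0.087
grasp_force: 0.0
jug [0. 0.] r0.0000 n0 handle_dir 5.8 k154 l0.061
jug [0.445  0.0505] r0.0194 n14 handle_dir 0.0 k0 l0.000
jug [ 0.4376 -0.1026] r0.0277 n21 handle_dir 0.0 k0 l0.000
jug [0.6277 0.0882] r0.0288 n182 handle_dir -172.5 k60 l0.062
jug [0.447  0.0358] r0.0291 n157 handle_dir -104.6 k61 l0.063
jug [ 0.4401 -0.0979] r0.0290 n144 handle_dir -158.8 k88 l0.046
[0.62962737 0.08740033 0.20498906] [-1.79975814e+02  8.04782269e-02 -1.74226189e+02] [ 27.32788063  23.33645194 -49.79094839  83.3350621   17.85733785
  81.45171645  73.01711689]
  return _methods._mean(a, axis=axis, dtype=dtype,
  ret = ret.dtype.type(ret / rcount)
```

```bash
python3 -m creep '{"translation":[[0.4,-0.08,0],[0.55,-0.1,0],[0.55,-0.1,0],[0.5,-0.1,0],[0.38,-0.07,0]],"turn":[[0,0,0],[0,0,0],[0,0,0],[0,0,0],[0,0,0]],"grip":[1,1,1,1,1]}'
python3 -m creep '{"translation":[[0,0,0],[0,0,0],[0,0,0],[0,0,0],[0,0,0]],"turn":[[0,0,0.052],[0,0,0.052],[0,0,0.052],[0,0,0.052],[0,0,0.052]],"grip":[1,1,1,1,1]}'
python3 -m creep '{"translation":[[0,0,0],[0,0,0],[0,0,0],[0,0,0],[0,0,0]],"turn":[[0,0,0.052],[0,0,0.052],[0,0,0.052],[0,0,0.052],[0,0,0.052]],"grip":[1,1,1,1,1]}'
python3 -m creep '{"translation":[[0,0,0],[0,0,0],[0,0,0],[0,0,0]],"turn":[[0,0,0.052],[0,0,0.046],[0,0,0],[0,0,0]],"grip":[1,1,1,1]}'
python3 - <<'E'
from h import *
c=cam('top'); s=cam('scene')
show(jugs(c,[[.628,.089]])); show(jugs(s,[[.628,.089],[.444,.032],[.437,-.101]]))
show(jugs(c,[[.437,-.101]]))
o=env.get_obs(); print(o['tool_pos'],o['tool_rot'],o['qpos'])
E
```

```text
time_s: 31.18
tool_pos: [0.4412, 0.0315, 0.2028]
tool_rot: [-180.0, -0.1, -174.3]
force: [-0.3, -1.1, 0.9]
grip_width: 0.0871
grasp_force: 0.0
time_s: 31.8
tool_pos: [0.4426, 0.0322, 0.203]
tool_rot: [-179.9, -0.1, 138.6]
force: [-0.5, -0.6, -0.5]
grip_width: 0.0871
grasp_force: 0.0
time_s: 32.42
tool_pos: [0.4427, 0.0322, 0.2031]
tool_rot: [-179.9, -0.0, 91.8]
force: [-0.1, -0.4, -0.3]
grip_width: 0.0871
grasp_force: 0.0
time_s: 32.92
tool_pos: [0.4432, 0.0322, 0.2036]
tool_rot: [-180.0, 0.0, 74.6]
force: [0.0, 0.1, -0.3]
grip_width: 0.0869
grasp_force: 0.0
jug [0.6553 0.0863] r0.0082 n21 handle_dir 0.0 k0 l0.000
jug [0.6278 0.0883] r0.0291 n181 handle_dir -172.5 k59 l0.063
jug [0.4472 0.0356] r0.0288 n156 handle_dir -104.5 k62 l0.062
jug [ 0.4404 -0.098 ] r0.0291 n152 handle_dir -157.4 k92 l0.045
jug [ 0.4372 -0.1012] r0.0290 n90 handle_dir -157.9 k51 l0.049
[0.44337141 0.03229963 0.20378595] [-1.79970807e+02  8.04937278e-04  7.46079440e+01] [ 63.57254599 -11.6340641  -62.41326044 108.10251535 -10.5518396
  77.57979966 -11.44226384]
```

```bash
python3 -m creep '{"translation":[[0.0,0.005,0.3],[0,0,0.3],[0,0,0.3]],"turn":[[0,0,0],[0,0,0],[0,0,0]],"grip":[1,1,1]}'
python3 -c "
from cell import env
o=env.get_obs();print(o['tool_pos'],o['tool_rot'],o['qpos'])"
```

```text
time_s: 33.4
tool_pos: [0.4439, 0.0322, 0.1313]
tool_rot: [180.0, 0.0, 74.6]
force: [0.8, -0.5, -0.3]
grip_width: 0.0865
grasp_force: 0.0
[0.44392258 0.03215431 0.13127842] [1.79984118e+02 2.13949637e-02 7.45927610e+01] [ 64.8202142   -5.56968724 -68.02755925 113.86580827  -5.53148054
  68.30751759 -16.47101139]
```

```bash
python3 -m creep '{"translation":[[0,0,0.3],[0,0,0.3],[0,0,0.1],[0,0,0],[0,0,0]],"turn":[[0,0,0],[0,0,0],[0,0,0],[0,0,0],[0,0,0]],"grip":[1,1,1,0.5,0.5]}' 20
python3 -m creep '{"translation":[[0,0,0],[0,0,0],[0,0,0],[0,0,0],[0,0,0]],"turn":[[0,0,0],[0,0,0],[0,0,0],[0,0,0],[0,0,0]],"grip":[0.5,0.5,0.5,0.5,0.5]}' 20
python3 -m creep '{"translation":[[0,0,0],[0,0,-0.25],[0,0,-0.25],[0,0,0]],"turn":[[0,0,0],[0,0,0],[0,0,0],[0,0,0]],"grip":[0.5,0.5,0.5,0.5]}' 20
python3 - <<'E'
from h import *
show(jugs(cam('scene'),[[.628,.089],[.437,-.101]])); show(jugs(cam('top'),[[.628,.089]]))
o=env.get_obs(); print(o['tool_pos'],o['tool_rot'],o['qpos'])
E
```

```text
time_s: 34.02
tool_pos: [0.4447, 0.0322, 0.0768]
tool_rot: [179.9, 0.0, 74.5]
force: [0.1, 0.2, 0.2]
grip_width: 0.0744
grasp_force: 0.0
time_s: 34.65
tool_pos: [0.4445, 0.0322, 0.0766]
tool_rot: [180.0, 0.0, 74.5]
force: [-1.8, -0.2, 5.7]
grip_width: 0.062
grasp_force: 20.0
time_s: 35.15
tool_pos: [0.4449, 0.0317, 0.1167]
tool_rot: [179.8, 0.1, 74.5]
force: [0.2, 0.2, -1.3]
grip_width: 0.0624
grasp_force: 20.0
jug [0.6275 0.0883] r0.0290 n184 handle_dir -172.8 k57 l0.061
jug [ 0.4402 -0.098 ] r0.0289 n149 handle_dir -158.0 k74 l0.055
jug [0.6258 0.0847] r0.0289 n74 handle_dir 0.0 k0 l0.000
[0.44346672 0.03178912 0.11531711] [-1.79975511e+02  5.81340182e-02  7.44990522e+01] [ 66.7291377   -3.70833335 -70.92027834 114.98813838  -3.77636166
  66.31411172 -18.13348576]
```

```bash
python3 -m creep '{"translation":[[0,0,0],[0,0,0],[0,0,0],[0,0,0],[0,0,0]],"turn":[[0,0,0.0478],[0,0,0.0478],[0,0,0.0478],[0,0,0.0478],[0,0,0.0478]],"grip":[0.5,0.5,0.5,0.5,0.5]}' 20
python3 -m creep '{"translation":[[0,0,0],[0,0,0],[0,0,0],[0,0,0],[0,0,0]],"turn":[[0,0,0.0478],[0,0,0.0478],[0,0,0.0478],[0,0,0],[0,0,0]],"grip":[0.5,0.5,0.5,0.5,0.5]}' 20
python3 -m creep '{"translation":[[0.4,0.195,0],[0.5,0.245,0],[0.5,0.245,0],[0.5,0.245,0],[0.5,0.245,0]],"turn":[[0,0,0],[0,0,0],[0,0,0],[0,0,0],[0,0,0]],"grip":[0.5,0.5,0.5,0.5,0.5]}' 20
python3 -m creep '{"translation":[[0,0,0],[0,0,0],[0,0,0]],"turn":[[0,0,0],[0,0,0],[0,0,0]],"grip":[0.5,0.5,0.5]}' 20
python3 -c "
from cell import env
o=env.get_obs();print(o['tool_pos'],o['tool_rot'],o['qpos'])"
```

```text
time_s: 35.88
tool_pos: [0.443, 0.0323, 0.1149]
tool_rot: [-179.9, 0.1, 31.2]
force: [0.2, -0.1, -1.6]
grip_width: 0.0622
grasp_force: 20.0
time_s: 36.5
tool_pos: [0.4435, 0.0323, 0.1155]
tool_rot: [-180.0, 0.1, 5.8]
force: [-0.2, 0.1, -1.1]
grip_width: 0.0622
grasp_force: 20.0
time_s: 37.12
tool_pos: [0.6388, -0.0409, 0.1143]
tool_rot: [-180.0, 0.3, 5.9]
force: [0.0, -0.1, -0.5]
grip_width: 0.0625
grasp_force: 20.0
time_s: 37.5
tool_pos: [0.6368, -0.0395, 0.1159]
tool_rot: [180.0, 0.2, 5.9]
force: [-0.3, 0.3, -1.1]
grip_width: 0.0623
grasp_force: 20.0
[ 0.63677574 -0.03950534  0.11587339] [179.95600963   0.24543497   5.88752317] [  46.12829896   33.41851275  -62.21835219   88.93595428   30.12220652
   76.2937116  -103.69103157]
```

```bash
python3 -m creep '{"translation":[[0.09,0.05,0],[0,0,0.2],[0,0,0.2],[0,0,0.08],[0,0,0]],"turn":[[0,0,0],[0,0,0],[0,0,0],[0,0,0],[0,0,0]],"grip":[0.5,0.5,0.5,0.5,0.5]}' 20
python3 -m creep '{"translation":[[0,0,0],[0,0,0],[0,0,0],[0,0,0],[0,0,0]],"turn":[[0,0,0],[0,0,0],[0,0,0],[0,0,0],[0,0,0]],"grip":[0.5,0.85,1,1,1]}'
python3 -m creep '{"translation":[[0,0,0],[0,0,-0.4],[0,0,-0.5],[0,0,-0.5],[0,0,-0.2]],"turn":[[0,0,0],[0,0,0],[0,0,0],[0,0,0],[0,0,0]],"grip":[1,1,1,1,1]}'
python3 - <<'E'
from h import *
show(jugs(cam('scene'),[[.628,.089],[.6414,-.0452],[.437,-.101]])); show(jugs(cam('top'),[[.628,.089]]))
o=env.get_obs(); print(o['tool_pos'],o['tool_rot'],o['qpos'])
E
```

```text
time_s: 38.12
tool_pos: [0.6449, -0.0432, 0.0771]
tool_rot: [180.0, 0.2, 5.8]
force: [0.4, 0.1, -1.9]
grip_width: 0.0623
grasp_force: 20.0
time_s: 38.75
tool_pos: [0.6452, -0.0434, 0.0776]
tool_rot: [180.0, 0.2, 5.8]
force: [-0.1, -0.9, -0.1]
grip_width: 0.0857
grasp_force: 0.0
time_s: 39.38
tool_pos: [0.6466, -0.0428, 0.2081]
tool_rot: [179.9, 0.0, 5.8]
force: [-0.5, 0.8, -0.7]
grip_width: 0.0867
grasp_force: 0.0
jug [0.6277 0.0882] r0.0290 n180 handle_dir -173.0 k34 l0.054
jug [ 0.6487 -0.0403] r0.0290 n189 handle_dir -172.9 k45 l0.059
jug [ 0.4403 -0.0982] r0.0291 n144 handle_dir -157.9 k50 l0.062
jug [0.6244 0.0848] r0.0291 n97 handle_dir -173.1 k39 l0.059
[ 0.64641869 -0.04304563  0.20699117] [1.79941597e+02 5.98318216e-02 5.78798992e+00] [  45.91796776   30.84093428  -64.00750331   80.892052     27.59511456
   85.14061225 -101.27356827]
```

```bash
python3 -m creep '{"translation":[[-0.4,0.07,0],[-0.45,0.08,0],[-0.45,0.08,0],[-0.45,0.08,0],[-0.45,0.08,0]],"turn":[[0,0,0],[0,0,0],[0,0,0],[0,0,0],[0,0,0]],"grip":[1,1,1,1,1]}'
python3 -m creep '{"translation":[[-0.45,0.07,0],[0,0,0],[0,0,0],[0,0,0],[0,0,0]],"turn":[[0,0,0],[0,0,-0.045],[0,0,-0.045],[0,0,0],[0,0,0]],"grip":[1,1,1,1,1]}'
python3 - <<'E'
from h import *
show(jugs(cam('scene'),[[.628,.089],[.6414,-.0452],[.437,-.101]])); show(jugs(cam('top'),[[.628,.089],[.644,-.0452]]))
o=env.get_obs(); print(o['tool_pos'],o['tool_rot'],o['qpos'])
E
```

```text
time_s: 40.1
tool_pos: [0.4716, -0.0924, 0.2041]
tool_rot: [-179.8, 0.3, 5.8]
force: [-0.8, 0.3, 2.5]
grip_width: 0.0873
grasp_force: 0.0
time_s: 40.72
tool_pos: [0.4409, -0.1001, 0.2054]
tool_rot: [-179.8, 0.4, 21.9]
force: [-0.4, 0.8, 0.3]
grip_width: 0.0869
grasp_force: 0.0
jug [0.6278 0.0882] r0.0290 n182 handle_dir -172.6 k58 l0.062
jug [ 0.6487 -0.0406] r0.0289 n182 handle_dir -173.6 k54 l0.061
jug [ 0.4399 -0.098 ] r0.0289 n146 handle_dir -157.5 k50 l0.061
jug [0.6244 0.0847] r0.0292 n92 handle_dir -173.5 k38 l0.060
jug [ 0.6456 -0.0437] r0.0292 n97 handle_dir -175.3 k36 l0.061
[ 0.44121028 -0.10007309  0.2057011 ] [-179.78409618    0.3960409    21.93565851] [ 87.17342034 -11.18106424 -68.79576467 106.61657242 -10.54900807
  78.1193382  -47.0383188 ]
```

Joint 3 has drifted close to its limit. I'll unwind it with a wide loop in the air, opposite in sense to the earlier path, before I pick up C.

```bash
python3 -m creep '{"translation":[[0,0,-0.5],[0,0,-0.5],[0,0,-0.2],[0.286,0.536,0],[0.286,0.536,0]],"turn":[[0,0,0.0407],[0,0,0.0407],[0,0,0.0407],[0,0,0],[0,0,0]],"grip":[1,1,1,1,1]}'
python3 -m creep '{"translation":[[0.286,0.536,0],[0.286,0.536,0],[0.286,0.536,0],[0.286,0.536,0],[0.286,0.536,0]],"turn":[[0,0,0],[0,0,0],[0,0,0],[0,0,0],[0,0,0]],"grip":[1,1,1,1,1]}'
python3 -c "
from cell import env
o=env.get_obs();print(o['tool_pos'],o['tool_rot'],o['qpos'])"
python3 -m creep '{"translation":[[0.143,-0.536,0],[0.143,-0.536,0],[0.143,-0.536,0],[0.143,-0.536,0],[0.143,-0.536,0]],"turn":[[0,0,0],[0,0,0],[0,0,0],[0,0,0],[0,0,0]],"grip":[1,1,1,1,1]}'
python3 -m creep '{"translation":[[0.143,-0.536,0],[0.143,-0.536,0],[0,0,0]],"turn":[[0,0,0],[0,0,0],[0,0,0]],"grip":[1,1,1]}'
python3 -c "
from cell import env
o=env.get_obs();print(o['tool_pos'],o['tool_rot'],o['qpos'])"
```

```text
time_s: 41.45
tool_pos: [0.4837, -0.1831, 0.3047]
tool_rot: [179.6, 0.4, -0.3]
force: [-1.1, 0.6, 1.6]
grip_width: 0.0868
grasp_force: 0.0
time_s: 42.08
tool_pos: [0.5987, -0.3955, 0.3002]
tool_rot: [-179.9, 0.6, 0.0]
force: [-0.2, -0.9, 1.1]
grip_width: 0.0871
grasp_force: 0.0
[ 0.5987392  -0.39551346  0.30024259] [-1.79933355e+02  6.11076638e-01  8.83814465e-03] [ 63.89190901  37.98346707 -62.10073555  58.82161956  33.52940307
  99.91306587 -76.09948578]
time_s: 42.7
tool_pos: [0.6552, -0.1782, 0.3001]
tool_rot: [-180.0, 0.6, 0.0]
force: [0.2, 0.2, -0.4]
grip_width: 0.0869
grasp_force: 0.0
time_s: 43.08
tool_pos: [0.6778, -0.0873, 0.3003]
tool_rot: [-179.8, 0.6, 0.5]
force: [-0.3, 0.4, 0.8]
grip_width: 0.0872
grasp_force: 0.0
[ 0.6777703  -0.08731361  0.30026248] [-179.84105081    0.59570286    0.54341566] [  42.96221458   34.39191155  -64.57970638   65.11540098   30.67000197
   97.86111345 -102.2275222 ]
```

```bash
python3 -m creep '{"translation":[[-0.107,-0.515,0],[-0.107,-0.515,0],[-0.107,-0.515,0],[-0.107,-0.515,0],[-0.107,-0.515,0]],"turn":[[0,0,0],[0,0,0],[0,0,0],[0,0,0],[0,0,0]],"grip":[1,1,1,1,1]}'
python3 -m creep '{"translation":[[-0.107,-0.515,0],[-0.107,-0.515,0],[-0.4,0,0],[-0.4,0,0],[-0.4,0,0]],"turn":[[0,0,0],[0,0,0],[0,0,0],[0,0,0],[0,0,0]],"grip":[1,1,1,1,1]}' | head -3
python3 -c "
from cell import env
o=env.get_obs();print(o['tool_pos'],o['tool_rot'],o['qpos'])"
python3 -m creep '{"translation":[[-0.4,0,0],[-0.2,0,0],[0,0,0]],"turn":[[0,0,0],[0,0,0],[0,0,0]],"grip":[1,1,1]}' | head -3
python3 -c "
from cell import env
o=env.get_obs();print(o['tool_pos'],o['tool_rot'],o['qpos'])"
```

```text
time_s: 43.7
tool_pos: [0.6345, 0.1122, 0.3005]
tool_rot: [180.0, 0.6, -0.1]
force: [0.5, -0.3, -0.3]
grip_width: 0.087
grasp_force: 0.0
time_s: 44.32
tool_pos: [0.5208, 0.1939, 0.3016]
tool_rot: [-180.0, 0.6, -0.0]
[0.52080795 0.19387762 0.30164763] [-1.79991763e+02  6.19211090e-01 -5.92565921e-03] [  37.50615521   17.78983744  -74.43200301   84.49343954   16.74660661
   91.05472968 -126.02380985]
time_s: 44.7
tool_pos: [0.4732, 0.1936, 0.3028]
tool_rot: [179.8, 0.5, -0.0]
[0.47318951 0.19358435 0.30282317] [ 1.79814593e+02  4.64883896e-01 -3.90720876e-02] [  46.82002214    6.67358724  -76.48705      90.11252259    6.42058235
   88.82769119 -119.80456649]
```

```bash
python3 -m creep '{"translation":[[0,0.4,0],[-0.03,0.5,0],[-0.03,0.5,0],[-0.04,0.5,0],[-0.04,0.5,0]],"turn":[[0,0,0],[0,0,0],[0,0,0],[0,0,0],[0,0,0]],"grip":[1,1,1,1,1]}' | head -3
python3 -c "
from cell import env
o=env.get_obs();print(o['tool_pos'],o['tool_rot'],o['qpos'])"
python3 -m creep '{"translation":[[-0.04,0.5,0],[-0.04,0.5,0],[-0.04,0.3,0],[0,0,0]],"turn":[[0,0,0],[0,0,0],[0,0,0],[0,0,0]],"grip":[1,1,1,1]}' | head -3
python3 -c "
from cell import env
o=env.get_obs();print(o['tool_pos'],o['tool_rot'],o['qpos'])"
```

```text
time_s: 45.32
tool_pos: [0.4628, 0.0, 0.3032]
tool_rot: [180.0, 0.5, 0.0]
[4.62755790e-01 2.75590597e-05 3.03231043e-01] [1.79966707e+02 5.06302723e-01 1.53820177e-03] [ 65.18161364  -8.62999436 -60.52741721  95.9583273   -7.430816
  88.82789919 -84.84525249]
time_s: 45.82
tool_pos: [0.4528, -0.1042, 0.3026]
tool_rot: [-179.9, 0.6, -0.2]
[ 0.45283906 -0.10415107  0.30258838] [-1.79918357e+02  5.81396200e-01 -1.72486975e-01] [ 68.81237956  -6.58908119 -53.49048546  95.88650221  -5.21811269
  88.63529688 -74.4910861 ]
```

Joint 3 is back at -53°. Approaching jug C.

```bash
python3 -m creep '{"translation":[[-0.19,-0.04,0],[0,0,0],[0,0,0],[0,0,0],[0,0,0.3]],"turn":[[0,0.0032,0],[0,0,-0.0407],[0,0,-0.0407],[0,0,-0.0407],[0,0,0]],"grip":[1,1,1,1,1]}' | head -3
python3 -m creep '{"translation":[[0,0,0.4],[0,0,0.4],[0,0,0.4],[0,0,0],[0,0,0]],"turn":[[0,0,0],[0,0,0],[0,0,0],[0,0,0],[0,0,0]],"grip":[1,1,1,1,1]}' | head -3
python3 - <<'E'
from h import *
show(jugs(cam('scene'),[[.628,.089],[.6414,-.0452],[.437,-.101]]))
o=env.get_obs(); print(o['tool_pos'],o['tool_rot'],o['qpos'])
E
```

```text
time_s: 46.45
tool_pos: [0.4396, -0.097, 0.2803]
tool_rot: [179.8, -0.2, 22.3]
time_s: 47.08
tool_pos: [0.4389, -0.0977, 0.1844]
tool_rot: [179.9, -0.1, 22.2]
jug [0.6278 0.0884] r0.0291 n180 handle_dir -172.4 k59 l0.062
jug [ 0.6486 -0.0406] r0.0288 n186 handle_dir -173.8 k53 l0.061
jug [ 0.44   -0.0979] r0.0289 n149 handle_dir -157.9 k49 l0.062
[ 0.4390773  -0.09797464  0.18471361] [ 1.79873486e+02 -1.17768118e-01  2.21430633e+01] [ 65.49484955  -6.72627881 -51.87633084 109.50374355  -5.45085332
  74.55708305 -52.60631988]
```

```bash
python3 -m creep '{"translation":[[-0.036,0.029,0],[0,0,0.4],[0,0,0.4],[0,0,0.4],[0,0,0.16]],"turn":[[0,0,0],[0,0,0],[0,0,0],[0,0,0],[0,0,0]],"grip":[1,1,1,1,1]}' | head -3
python3 -m creep '{"translation":[[0,0,0],[0,0,0],[0,0,0],[0,0,0],[0,0,0]],"turn":[[0,0,0],[0,0,0],[0,0,0],[0,0,0],[0,0,0]],"grip":[1,0.5,0.5,0.5,0.5]}' 20
python3 -m creep '{"translation":[[0,0,0],[0,0,0],[0,0,-0.25],[0,0,-0.25],[0,0,0]],"turn":[[0,0,0],[0,0,0],[0,0,0],[0,0,0],[0,0,0]],"grip":[0.5,0.5,0.5,0.5,0.5]}' 20
python3 -c "
from cell import env
o=env.get_obs();print(o['tool_pos'],o['tool_rot'],o['qpos'])"
```

```text
time_s: 47.75
tool_pos: [0.4353, -0.1017, 0.0736]
tool_rot: [-180.0, 0.0, 22.1]
time_s: 48.38
tool_pos: [0.4365, -0.1015, 0.075]
tool_rot: [179.9, -0.0, 22.1]
force: [-1.2, 1.2, 3.4]
grip_width: 0.0623
grasp_force: 20.0
time_s: 49.0
tool_pos: [0.4366, -0.102, 0.115]
tool_rot: [179.8, -0.1, 22.1]
force: [0.2, 0.4, -1.9]
grip_width: 0.0624
grasp_force: 20.0
[ 0.43664178 -0.10200044  0.11495369] [ 1.79838165e+02 -7.11290975e-02  2.20739577e+01] [ 65.53432652  -1.99797897 -54.11446774 114.99566206  -1.66665608
  66.03609396 -55.81672126]
```

```bash
python3 -m creep '{"translation":[[0,0,0],[0,0,0],[0,0,0],[0.3,0.14,0],[0.38,0.18,0]],"turn":[[0,0,0.0455],[0,0,0.0455],[0,0,0],[0,0,0],[0,0,0]],"grip":[0.5,0.5,0.5,0.5,0.5]}' 20 | head -3
python3 -m creep '{"translation":[[0.38,0.18,0],[0.38,0.18,0],[0.38,0.18,0],[0.38,0.18,0],[0.38,0.17,0]],"turn":[[0,0,0],[0,0,0],[0,0,0],[0,0,0],[0,0,0]],"grip":[0.5,0.5,0.5,0.5,0.5]}' 20 | head -3
python3 -m creep '{"translation":[[0,0,0],[0,0,0],[0,0,0]],"turn":[[0,0,0],[0,0,0],[0,0,0]],"grip":[0.5,0.5,0.5]}' 20
python3 -c "
from cell import env
o=env.get_obs();print(o['tool_pos'],o['tool_rot'],o['qpos'])"
```

```text
time_s: 49.62
tool_pos: [0.4927, -0.1221, 0.1138]
tool_rot: [179.9, 0.0, 5.9]
time_s: 50.25
tool_pos: [0.6515, -0.1779, 0.1127]
tool_rot: [-180.0, 0.1, 5.9]
time_s: 50.62
tool_pos: [0.6501, -0.1769, 0.1144]
tool_rot: [180.0, 0.0, 5.8]
force: [-0.9, -0.3, -2.5]
grip_width: 0.0621
grasp_force: 20.0
[ 0.65011004 -0.17693923  0.11436754] [1.79950841e+02 2.69882227e-02 5.78804712e+00] [ 47.90582975  32.23257243 -49.31322044  83.91171191  24.78446392
  75.19019129 -87.58058537]
```

```bash
python3 -m creep '{"translation":[[0.053,0.03,0],[0,0,0.2],[0,0,0.2],[0,0,0.08],[0,0,0]],"turn":[[0,0,0],[0,0,0],[0,0,0],[0,0,0],[0,0,0]],"grip":[0.5,0.5,0.5,0.5,0.5]}' 20 | head -4
python3 -m creep '{"translation":[[0,0,0],[0,0,0],[0,0,0],[0,0,0],[0,0,0]],"turn":[[0,0,0],[0,0,0],[0,0,0],[0,0,0],[0,0,0]],"grip":[0.5,0.85,1,1,1]}'
python3 -m creep '{"translation":[[0,0,0],[0,0,-0.4],[0,0,-0.5],[0,0,-0.5],[0,0,-0.5]],"turn":[[0,0,0],[0,0,0],[0,0,0],[0,0,0],[0,0,0]],"grip":[1,1,1,1,1]}' | head -3
python3 -m creep '{"translation":[[0,0,-0.5],[0,0,-0.5],[-0.4,0,0],[-0.5,0,0],[-0.5,0,0]],"turn":[[0,0,0],[0,0,0],[0,0,0],[0,0,0],[0,0,0]],"grip":[1,1,1,1,1]}' | head -3
python3 - <<'E'
from h import *
k=cam('scene'); save(k,'scenef.png'); show(jugs(k,[[.628,.089],[.6414,-.0452],[.655,-.178]])); c=cam('top'); save(c,'topf.png'); show(jugs(c,[[.628,.089],[.644,-.0452],[.655,-.179]]))
o=env.get_obs(); print(o['tool_pos'],o['qpos'])
E
```

```text
time_s: 51.25
tool_pos: [0.6554, -0.179, 0.0757]
tool_rot: [180.0, -0.0, 5.7]
force: [0.4, 0.5, -1.6]
time_s: 51.88
tool_pos: [0.6556, -0.1793, 0.0764]
tool_rot: [179.9, -0.0, 5.7]
force: [-0.2, -0.2, -0.2]
grip_width: 0.0861
grasp_force: 0.0
time_s: 52.5
tool_pos: [0.6553, -0.1792, 0.2295]
tool_rot: [180.0, -0.0, 5.7]
time_s: 53.12
tool_pos: [0.543, -0.1901, 0.308]
tool_rot: [180.0, -0.0, 5.7]
jug [0.6276 0.0882] r0.0289 n185 handle_dir -172.7 k58 l0.062
jug [ 0.6486 -0.0405] r0.0288 n191 handle_dir -173.3 k54 l0.060
jug [ 0.6591 -0.1758] r0.0290 n192 handle_dir -172.9 k53 l0.058
jug [0.6244 0.0847] r0.0291 n97 handle_dir -173.4 k38 l0.060
jug [ 0.6455 -0.0435] r0.0291 n94 handle_dir -175.1 k36 l0.060
jug [ 0.6881 -0.1822] r0.0111 n9 handle_dir 0.0 k0 l0.000
[ 0.54082072 -0.19191093  0.30849225] [ 62.55766497  13.30979296 -54.71142818  82.11179739  11.09542614
  90.16332555 -75.89403396]
```

View pics/scenef.png

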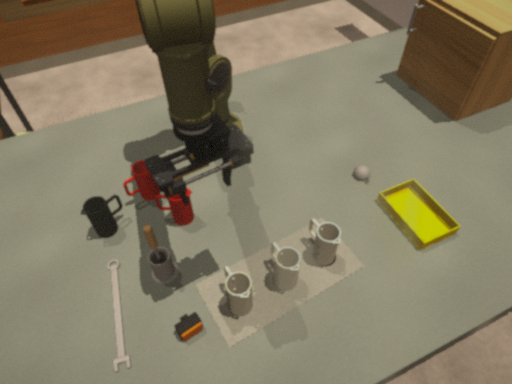

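All three jugs stand on the mat, at (239,292), (286,267) and (326,243), with their handles along the painted bars. The brush is upright in its pot at (160,262). By the top view A is about 5.5 mm off its silhouette and B about 4.5 mm; C, which the arm hid from that camera, is about 2 mm off by the scene view. Holding still, then handing in.

```bash
python3 -m creep '{"translation":[[0,0,-0.2],[0,0,0],[0,0,0],[0,0,0],[0,0,0]],"turn":[[0,0,0],[0,0,0],[0,0,0],[0,0,0],[0,0,0]],"grip":[1,1,1,1,1]}' | head -3
python3 - <<'E'
from h import *
show(jugs(cam('scene'),[[.628,.089],[.6414,-.0452],[.655,-.178]])); print(env.sign_off())
E
```

```text
time_s: 53.85
tool_pos: [0.544, -0.19, 0.3237]
tool_rot: [-180.0, -0.0, 5.7]
jug [0.6279 0.0882] r0.0289 n183 handle_dir -173.1 k58 l0.062
jug [ 0.6485 -0.0405] r0.0289 n182 handle_dir -173.4 k54 l0.061
jug [ 0.6593 -0.1758] r0.0290 n198 handle_dir -173.0 k50 l0.058
the job is handed in; nothing more can be done
None
```

The job is handed in (no verdict came back): all three jugs were scrubbed in order and stand on their silhouettes, measured within about 6 mm of centre and 3° of the painted handles, with the brush upright in its pot.

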